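Put the blue thread spool back into the spring-flap rack

TASK

Put the blue thread spool back into the wooden spool rack: slide it upright through the yellow spring flap at the rack's mouth, not lifting it over the flap or walls, until it stands wholly inside and the flap has swung fully shut behind it. Leave the red spool standing where it is.

Things in the scene. Friction and masses are not known exactly. Their poses are not given: they have to be found in the camera images.
- blue_mid (a point): The blue thread spool to put away: an upright cylinder 52 mm in diameter, 106 mm tall, blue thread between white end discs, about 0.16 kg, loose on the bench, nothing within 60 mm of its side. The point is its centre, 53 mm above its underside; z is up its axis. Gripped at its centre or up to 20 mm higher, the fingertips stay above the rack's walls.
- red_mid (a point): The bystander: a spool of the same size and weight with red thread, standing upright on the bench, like the blue one to the left (+y) of the rack. The point is its centre, 53 mm up. It is to stay where it is.
- gate (a point): Mouth of the fixed wooden rack, on the bench at the middle of the shut flap; x points level into the bay, y left, z up. The bay is open above, floored by the bench, 80 mm wide, back wall at x = 165 mm. Walls 26 mm high, 8 mm thick. Flared wings reach to x = -46 mm, there 115 mm apart; the bench before them is free. A 26 mm high bobbin tray adjoins at -y, out to y = -111 mm.
- flap (a joint): Yellow flap across the mouth, 75 mm long, 4 thick, top 24 mm up, on an upright hinge at y = +38 mm. 0 rad shut, growing as it swings into the bay, 1.5 along the left wall. Opens inwards only; a weak spring (1 to 2 N on the spool) shuts it in 0.3 s once nothing is in its sweep. A spool on the bay's middle line is clear of it with its centre 97 mm past the mouth, and meets the back wall at 139 mm.

How it is judged:
By the outcome, as a careful person would: the job done as asked, in the order asked, and still so for the second after the job is handed in, with the robot touching nothing.
It also fails if it takes over 42 s, if anything falls off the work surface, if the arm or the gripper's body presses on something with over 40 N, if the wrist force passes 120 N, or if a joint passes its speed limit or range.

ROBOT

A 6-joint arm with a two-finger parallel gripper is mounted at the origin on the work surface. World frame = base frame: x ahead of the robot, y to its left, z up, the work surface at z = 0. Lengths are in m, angles in rad, forces in N, time in s.
With the tool pointing down it reaches from about 0.3 to 0.85 m from the base axis. Payload 4.2 kg.
Tool frame: the origin (TCP) lies where the fingers leave the gripper's body, on its centre line; the fingertips stand 78 mm ahead of it and the grasp point (between the pads) lies 60 mm ahead of it; z points along the fingers, y is the line along which they close (so a half turn about z gives the same grasp; the last joint's range is limited). The gripper opens to 91 mm and grips with 3 to 60 N. Pads are 32 mm wide; open, the fingers measure 118 mm over their backs; the gripper's body (76 mm by 178 mm) begins 60 mm behind the grasp point.
Start: joints at [-1.276, 0.32, 1.565, -0, 1.257, -0.02], TCP at [0.178, -0.547, 0.292] pointing down, gripper open.
Joint ranges: [-3.11, 3.11], [-0.84, 2.01], [0.21, 2.61], [-1.34, 4.49], [0.05, 2.63], [-2.56, 2.56]. Speed limits (rad/s): [2.57, 2.57, 3.14, 3.14, 3.14, 3.14].

INTERFACE

Orientations are given as a 3x3 rotation matrix whose columns are the frame's x, y, z axes.
In Python, from plant import monitor, vision, ticket gives the robot as it stands.
- The arm moves only by the tool send_rows, never from a script. Its argument "increments" is one flat list of numbers, 5 for each row, row after row: the shift along the tool's x, y, z in mm, then the turn about the tool's z in degrees, then the closure in counts, from 0 (fully open) to 255 (shut). A call has 1 to 8 rows; each row shifts and turns the commanded pose from where the row before left it, along the tool's axes as they then stand; what a row does not reach is not made up. A row lasts 1/12 s, in which the tool goes at most 41.7 mm and 7.16 degrees, less where a joint would pass 70% of its speed; a pose out of reach is approached as far as the arm can. A call is refused whole if a number of a shift passes 41.7 or a number of a turn 7.16, either way. A call with a gripper value outside its range is refused whole. The fingers move at their own pace and stop on an object; the grip force is fixed at half the most. Time passes only in rows, so rows that do not move let the fingers close. It gives the time, the measured TCP pose, the force, the opening and the grip force at its end, in the units of the state.
- monitor.get_state(): the state, without advancing time (a new reading comes with each control period).
- vision.camera(name): name is "scene" or "top" or "wrist"; returns a dict with "color" (400x640x3 uint8, red, green, blue), "mtx" (3x3 intrinsics, pixels), "position" and "orientation" of the camera in the world. Camera axes: x right, y up, looking along -z (the intrinsics and any distortion apply to the point x, -y, -z); pixel columns grow to the right and rows downward; lengths in m; the calibration is good to about 2 mm. A picture is of the moment at which its call begins. There is no depth.
- ticket.job_done(): hands the job in; it is judged then, once.
Trained networks look in a picture, given as the dict that the camera call returned (one of the last four; its "shot" number tells which), for a name from the list of things; names that differ only in an ending like _2 or _b are one class to them, and where a whole thing is asked for, a point or a joint stands for the part that bears it (a point fixed in the world has none). Each returns a list of dicts, best first, with "conf" (0 to 1); they miss things now and then, are a little off and sometimes report something else, mostly with a low value. They report only what shows in the picture. A call takes as long as a camera call.
- vision.boxes_of(picture, thing): "extent" ([centre column, centre row, width, height] as shares, 0 to 1, of the picture: columns of its width, rows of its height, round what is visible of it).
- vision.cut_out(picture, thing): "region" (400x640 bool, what is visible of it) and "extent" ([centre column, centre row, width, height] as shares, 0 to 1, of the picture: columns of its width, rows of its height, round what is visible of it).
The state is a dict: "time": time; "joint_positions": joint angles; "joint_vel": joint speeds; "joint_efforts": joint torques, N m; "ee_pos": TCP position; "eef_rot": TCP orientation; "contact_force": force on the tool from outside, world axes, zero at the start; "wrist_torque": the same for the moment, N m; "finger_gap": finger opening in m; "gripper_force": force on a finger pad.
Only numpy, scipy, OpenCV 4.12 (cv2) and the standard library are available. Lean on these libraries where they do the work, as an engineer would, in place of code of your own. Each camera call takes 0.05 s, during which the arm holds its last target. There are 200 camera calls.

## Working session

There is one attempt and no reset: what is moved stays moved. The work goes in short steps, Python scripts to look and compute and a tool call to move; the robot and the scene stay as the last step left them, time stands still between calls to the robot, and variables do not carry over. Pictures are saved under pics/ and viewed, at most 10 in all, crops included, and the job is handed in when it is done.

Besides the shell and the picture viewer there is one more tool, called after "Request:" by a JSON object that holds its "op" and its "data", one argument or row to a line. send_rows: Moves the arm, as the interface text tells. Its arguments: {"type":"object","properties":{"increments":{"type":"array"}},"required":["increments"]}

```bash
mkdir -p pics; cat > h.py <<'E'
import numpy as np, cv2
from plant import monitor, vision, ticket
def ray(c,u,v):
    K=np.array(c["mtx"]);R=np.array(c["orientation"])
    d=np.array([(u-K[0,2])/K[0,0],-(v-K[1,2])/K[1,1],-1.0]);return np.array(c["position"]),R@d
def at_z(c,u,v,z):
    p,d=ray(c,u,v);return p+d*(z-p[2])/d[2]
def proj(c,P):
    K=np.array(c["mtx"]);q=np.array(c["orientation"]).T@(np.array(P)-np.array(c["position"]))
    return K[0,0]*q[0]/-q[2]+K[0,2],K[1,1]*-q[1]/-q[2]+K[1,2]
def save(c,n): cv2.imwrite(f"pics/{n}.png",c["color"][:,:,::-1])
E
python3 - <<'E'
from h import *
np.set_printoptions(precision=4,suppress=True)
s=monitor.get_state();print({k:np.round(v,3) for k,v in s.items()})
for n in("top","scene"):
    c=vision.camera(n);save(c,n+"0")
    print(n,c.keys(),c["mtx"],c["position"],c["orientation"])
    for t in("blue_mid","red_mid","flap"):
        for b in vision.boxes_of(c,t)[:2]:
            e=np.array(b["extent"])*[640,400,640,400];print(t,b["conf"],e,at_z(c,e[0],e[1],.053),at_z(c,e[0],e[1],.024))
E
```

```text
{'time': np.float64(0.0), 'joint_positions': array([-1.276,  0.32 ,  1.566, -0.   ,  1.257, -0.02 ]), 'joint_vel': array([ 0.001,  0.001, -0.001,  0.002,  0.002,  0.001]), 'joint_efforts': array([ -0.001, -41.247, -23.197,   0.073,   0.046,  -0.   ]), 'ee_pos': array([ 0.178, -0.546,  0.291]), 'eef_rot': array([[ 0.951,  0.31 , -0.001],
       [ 0.31 , -0.951,  0.002],
       [ 0.   , -0.002, -1.   ]]), 'contact_force': array([ 0.634,  0.354, -0.425]), 'wrist_torque': array([-0.019,  0.014, -0.031]), 'gripper_force': np.float64(0.0), 'finger_gap': np.float64(0.091)}
top dict_keys(['color', 'mtx', 'position', 'orientation', 'shot']) [[377.5601   0.     315.9211]
 [  0.     377.5601 200.997 ]
 [  0.       0.       1.    ]] [0.4136 0.0448 0.7018] [[-0.0027  0.9809 -0.1947]
 [-1.     -0.0042 -0.0074]
 [-0.0081  0.1946  0.9808]]
blue_mid 0.82 [249.344 263.04   40.896  27.52 ] [0.4354 0.163  0.053 ] [0.4364 0.1683 0.024 ]
red_mid 0.82 [210.368 164.64   44.928  42.92 ] [0.6096 0.2384 0.053 ] [0.6183 0.2471 0.024 ]
flap 0.51 [357.632 217.24   36.928  13.88 ] [ 0.5133 -0.0227  0.053 ] [ 0.5178 -0.0257  0.024 ]
scene dict_keys(['color', 'mtx', 'position', 'orientation', 'shot']) [[379.3783   0.     327.657 ]
 [  0.     379.3783 197.3023]
 [  0.       0.       1.    ]] [0.8124 0.5811 0.4727] [[-0.8745 -0.2687  0.4037]
 [ 0.485  -0.4859  0.7271]
 [ 0.0007  0.8317  0.5552]]
blue_mid 0.96 [400.128 220.88   38.592  61.4  ] [0.4291 0.1631 0.053 ] [0.4027 0.1342 0.024 ]
red_mid 0.85 [337.344 283.     36.096  77.6  ] [0.606  0.2394 0.053 ] [0.5918 0.2158 0.024 ]
```

View pics/top0.png

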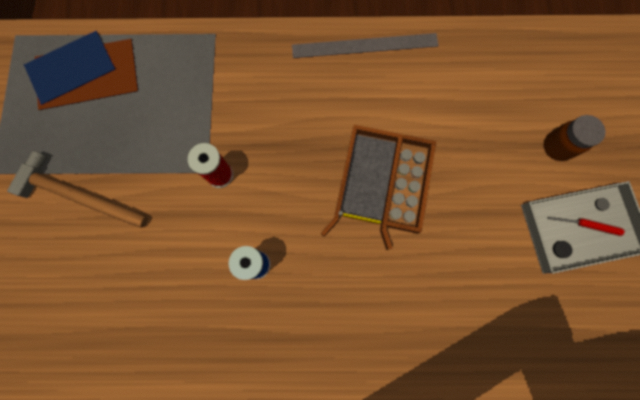

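View pics/scene0.png

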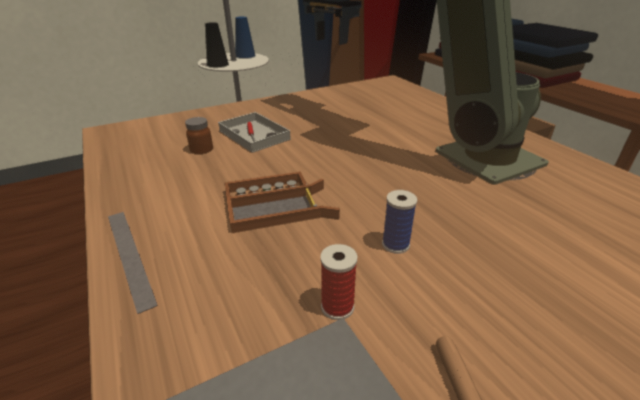

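The top view shows the rack (mouth facing the robot, flap from about (342,214) to (383,221)), the blue spool top disc at (245,263) and the red one at (204,158). The scene view agrees: both spools stand upright, blue cap at (401,199). Next I fit the rack pose from its corners and triangulate the spools.

```bash
python3 - <<'E'
from h import *
from scipy.optimize import least_squares
np.set_printoptions(precision=4,suppress=True)
c=vision.camera("top");s=vision.camera("scene")
def tri(a,b):
    (p,d),(q,e)=ray(c,*a),ray(s,*b)
    t=np.linalg.lstsq(np.c_[d,-e],q-p,rcond=None)[0];return (p+d*t[0]+q+e*t[1])/2,np.linalg.norm(p+d*t[0]-q-e*t[1])
print("blue cap",tri((245.5,263),(401,199)),at_z(c,245.5,263,.106),at_z(s,401,199,.106))
print("red cap",tri((204,158),(338.5,259)),at_z(c,204,158,.106),at_z(s,338.5,259,.106))
pts=[((.173,.048,.026),(356,127)),((.173,-.111,.026),(435,142)),((-.046,.0575,.026),(323,235)),((-.046,-.0575,.026),(388,247)),((0,.038,.024),(342,213)),((0,-.037,.024),(383,220))]
def W(q,P): x,y,a=q;return [x+np.cos(a)*P[0]-np.sin(a)*P[1],y+np.sin(a)*P[0]+np.cos(a)*P[1],P[2]]
f=lambda q:np.ravel([np.subtract(proj(c,W(q,P)),u) for P,u in pts])
r=least_squares(f,[.5,-.03,0],loss="soft_l1");print(r.x,r.fun.reshape(-1,2))
for n,P in dict(red=(0.609,.239,.053),).items():print(n,proj(c,P))
for b in vision.cut_out(c,"flap")[:1]:
    v,u=np.nonzero(b["region"]);print(cv2.minAreaRect(np.c_[u,v].astype(np.float32)))
g=c["color"][100:270,300:460,::-1];cv2.imwrite("pics/rack.png",cv2.resize(g,None,fx=4,fy=4,interpolation=cv2.INTER_CUBIC)[:600])
E
```

```text
blue cap (array([0.4332, 0.1609, 0.1012]), np.float64(0.001853941359622541)) [0.4337 0.1594 0.106 ] [0.4373 0.1669 0.106 ]
red cap (array([0.6056, 0.2369, 0.0993]), np.float64(0.0036964492644572205)) [0.605  0.2337 0.106 ] [0.6079 0.2442 0.106 ]
[ 0.5177 -0.0329 -0.227 ] [[-0.9026 -3.2171]
 [ 3.043  -0.7699]
 [ 2.1187 -0.1395]
 [ 0.2864  2.1735]
 [-0.9186 -0.2802]
 [-1.3363  1.7709]]
red (np.float64(210.03694533465963), np.float64(164.9509494232263))
((357.3482971191406, 217.1572723388672), (38.076210021972656, 4.647096633911133), 12.994617462158203)
```

View pics/rack.png

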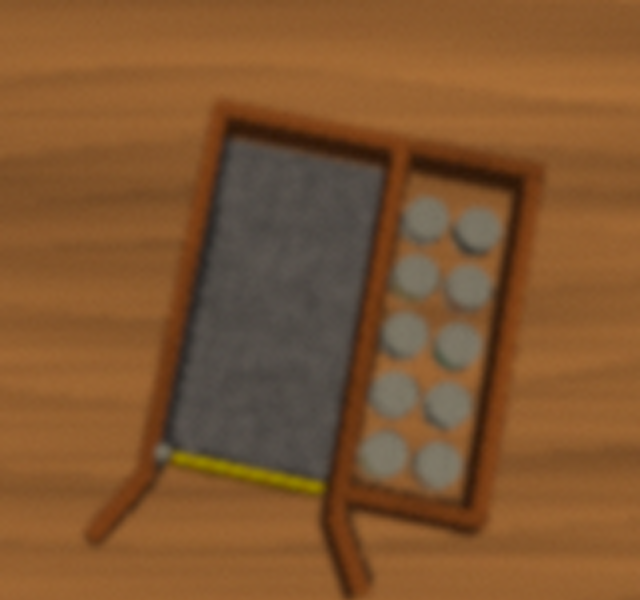

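The fit gives the gate at about (0.518, -0.033) with yaw about -13°, and the blue spool at about (0.434, 0.161). I'll turn the tool to the bay's yaw and go above the mouth for a close look with the wrist camera.

Request:
{"op": "send_rows", "data": {
  "increments": [0,0,0,6.2,0,0,0,0,6.2,0,0,0,0,6.2,0,0,0,0,6.2,0,0,0,0,6.2,0,12,-36,-4,0,0,12,-36,-4,0,0,12,-36,-4,0,0]
}}

```text
time: 1.22
ee_pos: [0.2376, -0.4486, 0.3041]
eef_rot: [[0.974, -0.226, 0.0], [-0.226, -0.974, 0.001], [-0.0, -0.001, -1.0]]
contact_force: [1.2, -0.5, 0.0]
finger_gap: 0.0915
gripper_force: 0.0
```

Request:
{"op": "send_rows", "data": {
  "increments": [12,-36,-4,0,0,12,-36,-4,0,0,12,-36,-4,0,0,12,-36,-4,0,0,12,-36,-4,0,0,12,-36,-4,0,0,12,-36,-4,0,0,12,-36,-4,0,0]
}}

```text
time: 1.88
ee_pos: [0.396, -0.1887, 0.3368]
eef_rot: [[0.974, -0.224, 0.001], [-0.224, -0.974, -0.001], [0.001, 0.0, -1.0]]
contact_force: [0.8, -0.5, 0.0]
finger_gap: 0.091
gripper_force: 0.0
```

Request:
{"op": "send_rows", "data": {
  "increments": [12,-36,-4,0,0,12,-36,-4,0,0,12,-36,-4,0,0,12,-36,-4,0,0,12,-36,-4,0,0,0,0,0,0,0,0,0,0,0,0,0,0,0,0,0]
}}

```text
time: 2.55
ee_pos: [0.494, -0.0286, 0.356]
eef_rot: [[0.975, -0.224, -0.001], [-0.224, -0.975, -0.001], [-0.001, 0.001, -1.0]]
contact_force: [-1.0, -0.3, 0.5]
finger_gap: 0.0916
gripper_force: 0.0
```

```bash
python3 - <<'E'
from h import *
np.set_printoptions(precision=4,suppress=True)
s=monitor.get_state();print(s["time"],s["ee_pos"],s["eef_rot"],s["joint_positions"])
c=vision.camera("wrist");save(c,"w1");print(c["position"],c["orientation"],c["mtx"])
for t in("blue_mid","red_mid","flap"):
    for b in vision.cut_out(c,t)[:1]:
        v,u=np.nonzero(b["region"]);r=cv2.minAreaRect(np.c_[u,v].astype(np.float32));print(t,b["conf"],r)
        if t=="flap":
            P=cv2.boxPoints(r);print(P,[at_z(c,*p,.024)[:2] for p in P])
E
```

```text
2.55 [ 0.494  -0.0286  0.356 ] [[ 0.9747 -0.2237 -0.0009]
 [-0.2237 -0.9747 -0.0006]
 [-0.0007  0.0008 -1.    ]] [-0.0808  0.1566  1.624  -0.0007  1.3618  1.7157]
[ 0.5617 -0.0453  0.4484] [[-0.224   0.9446  0.24  ]
 [-0.9746 -0.2172 -0.0545]
 [ 0.0007 -0.2461  0.9692]] [[283.1412   0.     316.3398]
 [  0.     283.1412 199.9308]
 [  0.       0.       1.    ]]
blue_mid 0.83 ((195.2799835205078, 232.53997802734375), (12.400001525878906, 55.80000686645508), 53.13010025024414)
red_mid 0.89 ((102.42784118652344, 144.39682006835938), (95.1503677368164, 43.881370544433594), 1.060911774635315)
flap 0.65 ((312.0, 158.5), (52.0, 5.0), 0.0)
[[286. 161.]
 [286. 156.]
 [338. 156.]
 [338. 161.]] [array([0.5252, 0.0093]), array([0.5324, 0.0074]), array([ 0.5151, -0.068 ]), array([ 0.5078, -0.0665])]
```

View pics/w1.png

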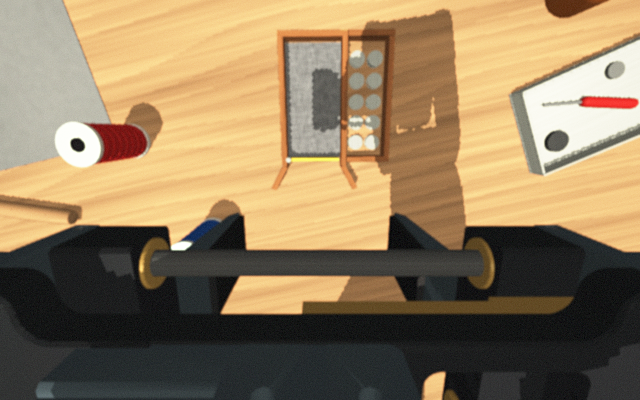

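The wrist view shows the rack square with the tool (flap level at row 158, columns 286–338), so the yaw of -13° holds and the gate is at about (0.519, -0.031). Now I'll go to just short of the blue spool and look again.

Request:
{"op": "send_rows", "data": {
  "increments": [-22.5,-21.5,10,0,0,-22.5,-21.5,12,0,0,-22.5,-21.5,17,0,0,-22.5,-21.5,19,0,0,-22.5,-21.5,19,0,0,-22.5,-21.5,19,0,0,-22.5,-21.5,20,0,0,-22.5,-21.5,20,0,0]
}}

```text
time: 3.42
ee_pos: [0.3566, 0.1796, 0.2198]
eef_rot: [[0.974, -0.226, 0.001], [-0.226, -0.974, 0.0], [0.001, -0.001, -1.0]]
contact_force: [0.6, 0.9, -0.5]
finger_gap: 0.0914
gripper_force: 0.0
```

Request:
{"op": "send_rows", "data": {
  "increments": [0,0,0,0,0,0,0,0,0,0,0,0,0,0,0]
}}

```text
time: 3.67
ee_pos: [0.3583, 0.179, 0.2208]
eef_rot: [[0.974, -0.225, 0.002], [-0.225, -0.974, 0.0], [0.002, -0.0, -1.0]]
contact_force: [0.2, -0.1, 0.1]
finger_gap: 0.0913
gripper_force: 0.0
```

```bash
python3 - <<'E'
from h import *
np.set_printoptions(precision=4,suppress=True)
s=monitor.get_state();print(s["time"],s["ee_pos"],s["joint_positions"])
c=vision.camera("wrist");save(c,"w2");R=np.array(s["eef_rot"])
print("proj est cap",proj(c,(.434,.162,.106)),"base",proj(c,(.434,.162,0)))
for b in vision.cut_out(c,"blue_mid")[:1]:
    e=np.array(b["extent"])*[640,400,640,400];print(b["conf"],e)
    g=c["color"].astype(int); m=b["region"]&(g.min(2)>140); v,u=np.nonzero(m); print("white",u.min(),u.max(),v.min(),v.max())
E
```

```text
3.6667 [0.3583 0.179  0.2208] [ 0.4351  0.1109  2.0419 -0.0007  0.9872  2.233 ]
proj est cap (np.float64(314.1355186205808), np.float64(116.7907444338792)) base (np.float64(314.9432555373802), np.float64(120.85493581433812))
0.74 [317.888 112.44   75.2    75.92 ]
white 280 353 74 151
```

View pics/w2.png

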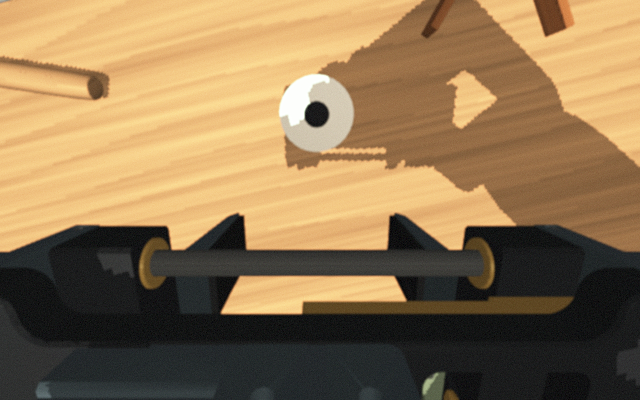

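The spool cap is at (316,112) in the wrist picture, 4 px from the prediction, giving the spool at (0.437, 0.160). I'll go over it, lower and grip.

Request:
{"op": "send_rows", "data": {
  "increments": [27,0.4,0,0,0,27,0.4,0,0,0,27,0.5,0,0,0,0,0,19,0,0,0,0,19,0,0,0,0,19,0,0,0,0,19,0,0,0,0,19,0,0]
}}

```text
time: 4.43
ee_pos: [0.4376, 0.1589, 0.1251]
eef_rot: [[0.974, -0.227, 0.002], [-0.227, -0.974, 0.0], [0.002, -0.001, -1.0]]
contact_force: [1.1, 0.3, -0.2]
finger_gap: 0.0911
gripper_force: 0.0
```

Request:
{"op": "send_rows", "data": {
  "increments": [0,0,0,0,0,0,0,0,0,0,0,0,0,0,255,0,0,0,0,255,0,0,0,0,255,0,0,0,0,255,0,0,0,0,255,0,0,0,0,255]
}}

```text
time: 5.1
ee_pos: [0.4363, 0.1601, 0.1256]
eef_rot: [[0.975, -0.224, 0.001], [-0.224, -0.975, 0.0], [0.001, -0.0, -1.0]]
contact_force: [-0.4, 0.8, -0.1]
finger_gap: 0.054
gripper_force: 0.3
```

```bash
python3 - <<'E'
from h import *
np.set_printoptions(precision=4,suppress=True)
s=monitor.get_state();print(s["time"],s["ee_pos"],s["eef_rot"],s["finger_gap"],s["gripper_force"],s["contact_force"],s["wrist_torque"])
p=s["ee_pos"];R=s["eef_rot"]
for n,g in(("pre",-.12),("in",.118)):
    a=-.226;q=np.array([.519+g*np.cos(a),-.031+g*np.sin(a),p[2]]);print(n,q,np.array(R).T@(q-p)*1000)
E
```

```text
5.1 [0.4363 0.1601 0.1256] [[ 0.9745 -0.2242  0.0007]
 [-0.2242 -0.9745  0.0001]
 [ 0.0007 -0.0003 -1.    ]] 0.054007074246703195 0.33523128367960453 [-0.3888  0.7537 -0.1034] [ 0.1034 -0.0216  0.0242]
pre [ 0.4021 -0.0041  0.1256] [  3.4769 167.7121  -0.0458]
in [ 0.634  -0.0574  0.1256] [241.4768 167.682    0.1112]
```

Request:
{"op": "send_rows", "data": {
  "increments": [0,0,0,0,255,0,0,0,0,255,0,0,0,0,255,0,6,0,0,255,0,12,0,0,255,0.5,14,0,0,255,0.5,14,0,0,255,0.5,14,0,0,255]
}}

```text
time: 5.77
ee_pos: [0.4242, 0.1004, 0.1255]
eef_rot: [[0.974, -0.225, 0.001], [-0.225, -0.974, 0.001], [0.001, -0.001, -1.0]]
contact_force: [0.5, 2.6, 3.5]
finger_gap: 0.0518
gripper_force: 30.0
```

Request:
{"op": "send_rows", "data": {
  "increments": [0.5,18,0,0,255,0.5,18,0,0,255,0.5,18,0,0,255,0.5,18,0,0,255,0,18,0,0,255,0,12,0,0,255,0,6,0,0,255,0,0,0,0,255]
}}

```text
time: 6.43
ee_pos: [0.4013, -0.0061, 0.1255]
eef_rot: [[0.974, -0.225, -0.0], [-0.225, -0.974, -0.002], [0.0, 0.002, -1.0]]
contact_force: [-1.7, -3.8, 6.9]
finger_gap: 0.0515
gripper_force: 30.0
```

Request:
{"op": "send_rows", "data": {
  "increments": [0,0,0,0,255,0,0,0,0,255]
}}

```text
time: 6.6
ee_pos: [0.4015, -0.0055, 0.1255]
eef_rot: [[0.975, -0.223, -0.001], [-0.223, -0.975, -0.002], [-0.0, 0.003, -1.0]]
contact_force: [-1.3, -4.0, 8.0]
finger_gap: 0.0517
gripper_force: 30.0
```

```bash
python3 - <<'E'
from h import *
np.set_printoptions(precision=4,suppress=True)
s=monitor.get_state();print(s["time"],s["ee_pos"],s["finger_gap"],s["gripper_force"],s["contact_force"])
p=s["ee_pos"];R=s["eef_rot"]
for n,g in(("pre",-.12),("in",.118)):
    a=-.226;q=np.array([.519+g*np.cos(a),-.031+g*np.sin(a),p[2]]);print(n,q,np.array(R).T@(q-p)*1000)
c=vision.camera("wrist");d=vision.camera("top")
print("gate px pred",proj(c,(.519,-.031,.024)),proj(d,(.519,-.031,.024)))
for k in(c,d):
    for b in vision.cut_out(k,"flap")[:1]:
        v,u=np.nonzero(b["region"]);print(b["conf"],cv2.minAreaRect(np.c_[u,v].astype(np.float32)))
cv2.imwrite("pics/m.png",np.vstack([c["color"][:300],d["color"][100:400]])[:,:,::-1])
E
```

```text
6.6 [ 0.4015 -0.0055  0.1255] 0.05165002941453932 29.99003291130066 [-1.2934 -3.9985  7.9982]
pre [ 0.4021 -0.0041  0.1255] [ 0.2381 -1.4523 -0.0037]
in [ 0.634  -0.0574  0.1255] [238.2379  -1.1467  -0.0325]
gate px pred (np.float64(311.91838457649436), np.float64(44.01239992978037)) (np.float64(360.5391346773072), np.float64(216.57478354384423))
0.76 ((308.3526611328125, 49.34502410888672), (127.03528594970703, 19.842437744140625), 1.4441254138946533)
0.57 ((358.91766357421875, 217.37057495117188), (41.21678924560547, 3.796283006668091), 12.52880859375)
```

View pics/m.png

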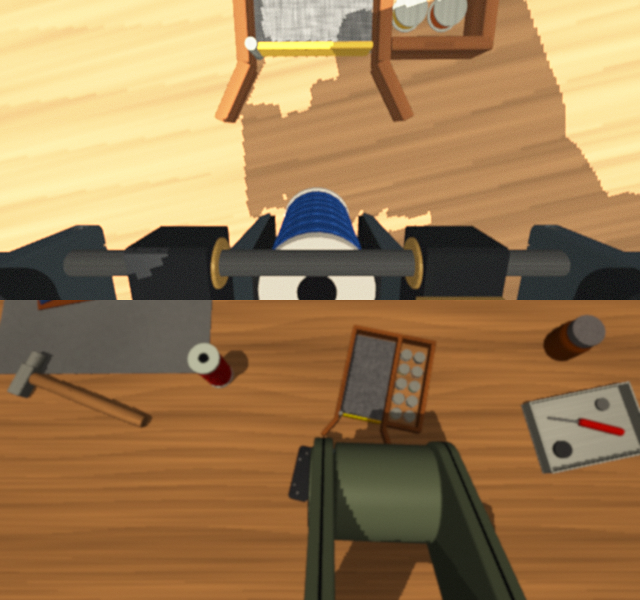

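The wrist view shows the spool gripped upright at columns 285–350 and the bay mid-line at column ~314, so a 1.5 mm shift left centres it. The top view shows red unmoved. I'll slide in now.

Request:
{"op": "send_rows", "data": {
  "increments": [6,-0.3,0,0,255,12,-0.3,0,0,255,12,-0.3,0,0,255,12,-0.3,0,0,255,12,-0.3,0,0,255,12,0,0,0,255,12,0,0,0,255,10,0,0,0,255]
}}

```text
time: 7.47
ee_pos: [0.4853, -0.0224, 0.1252]
eef_rot: [[0.975, -0.224, -0.008], [-0.224, -0.975, 0.0], [-0.008, 0.002, -1.0]]
contact_force: [-7.9, 1.6, 13.3]
finger_gap: 0.0518
gripper_force: 30.0
```

Request:
{"op": "send_rows", "data": {
  "increments": [8,0,0,0,255,8,0,0,0,255,8,0,0,0,255,8,0,0,0,255,8,0,0,0,255,8,0,0,0,255,8,0,0,0,255,8,0,0,0,255]
}}

```text
time: 8.13
ee_pos: [0.5458, -0.0365, 0.1248]
eef_rot: [[0.975, -0.223, -0.013], [-0.223, -0.975, 0.001], [-0.013, 0.002, -1.0]]
contact_force: [-9.0, 1.8, 11.6]
finger_gap: 0.0515
gripper_force: 30.0
```

```bash
python3 - <<'E'
from h import *
np.set_printoptions(precision=4,suppress=True)
s=monitor.get_state();print(s["time"],s["ee_pos"],s["finger_gap"],s["gripper_force"],s["contact_force"],s["wrist_torque"])
p=s["ee_pos"];R=s["eef_rot"];a=-.226;q=np.array([.519+.118*np.cos(a),-.031+.118*np.sin(a),p[2]]);print(np.array(R).T@(q-p)*1000)
c=vision.camera("wrist");d=vision.camera("scene")
cv2.imwrite("pics/m2.png",np.vstack([c["color"][:300],d["color"][50:350]])[:,:,::-1])
E
```

```text
8.1333 [ 0.5458 -0.0365  0.1248] 0.0515478893933228 29.999326765537262 [-8.9708  1.7921 11.6252] [0.2722 2.1328 0.0952]
[90.6101  0.6765 -1.1388]
```

View pics/m2.png

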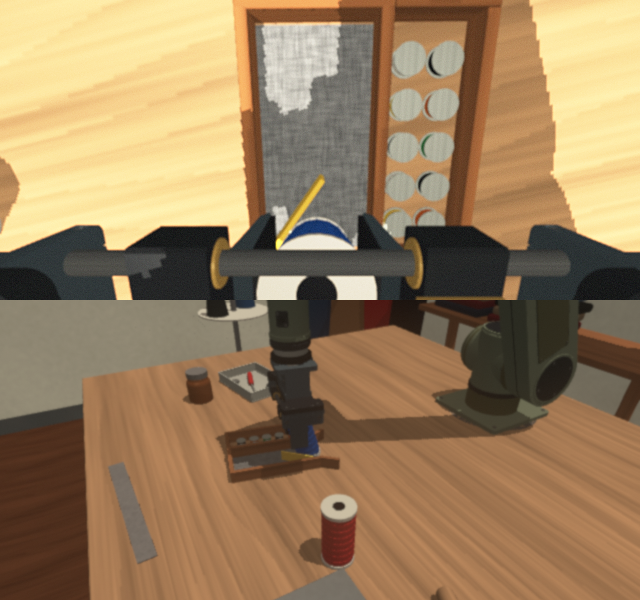

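The flap is swinging open over the left (wrist view, blade from (280,240) to (322,180)) and the spool is centred between the walls (columns 253–375). I'll continue to 118 mm deep.

Request:
{"op": "send_rows", "data": {
  "increments": [8,-0.3,-0.2,0,255,8,-0.3,-0.2,0,255,8,-0.2,-0.2,0,255,8,0,0,0,255,8,0,0,0,255,8,0,0,0,255,8,0,0,0,255,8,0,0,0,255]
}}

```text
time: 8.9
ee_pos: [0.614, -0.0509, 0.1254]
eef_rot: [[0.975, -0.224, 0.0], [-0.224, -0.975, -0.0], [0.001, 0.0, -1.0]]
contact_force: [-0.9, -0.0, -1.5]
finger_gap: 0.0518
gripper_force: 30.0
```

Request:
{"op": "send_rows", "data": {
  "increments": [8,0,0,0,255,8,0,0,0,255,6,0,0,0,255,4,0,0,0,255,0,0,0,0,255,0,0,0,0,255,0,0,0,0,255]
}}

```text
time: 9.48
ee_pos: [0.6379, -0.0563, 0.1258]
eef_rot: [[0.975, -0.224, -0.001], [-0.224, -0.975, 0.0], [-0.001, -0.0, -1.0]]
contact_force: [0.5, 1.0, -1.0]
finger_gap: 0.0521
gripper_force: 30.0
```

```bash
python3 - <<'E'
from h import *
np.set_printoptions(precision=4,suppress=True)
s=monitor.get_state();print(s["time"],s["ee_pos"],s["eef_rot"],s["finger_gap"],s["gripper_force"],s["contact_force"],s["wrist_torque"])
p=s["ee_pos"];R=s["eef_rot"];a=-.226;q=np.array([.519+.118*np.cos(a),-.031+.118*np.sin(a),p[2]]);print(np.array(R).T@(q-p)*1000)
c=vision.camera("wrist");d=vision.camera("scene");e=vision.camera("top")
x=lambda g,k:cv2.resize(g,None,fx=k,fy=k)
print([ (b["conf"],b["extent"]) for k in(d,e) for b in vision.boxes_of(k,"flap")[:1]])
cv2.imwrite("pics/m3.png",np.vstack([c["color"][:300],np.hstack([x(d["color"][120:270,200:360],2),x(e["color"][110:260,280:440],2)])])[:,:,::-1])
E
```

```text
9.4833 [ 0.6379 -0.0563  0.1258] [[ 0.9745 -0.2244 -0.0006]
 [-0.2244 -0.9745  0.0002]
 [-0.0007 -0.     -1.    ]] 0.052058938987172065 29.99940723180771 [ 0.529   0.9712 -0.993 ] [ 0.0461 -0.0301  0.0124]
[-3.5122  1.9703  0.0022]
[(0.52, [0.5583, 0.5411, 0.0484, 0.0282])]
```

View pics/m3.png

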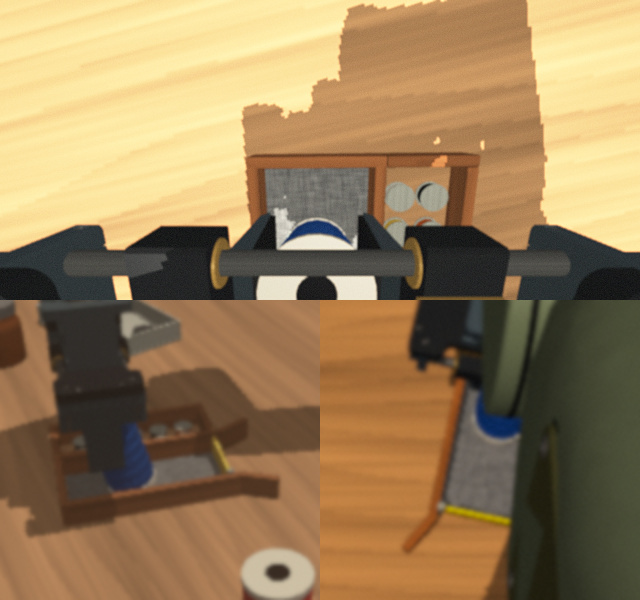

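The flap has closed behind the spool, which stands at about 121 mm in. I'll set it down, release and rise.

Request:
{"op": "send_rows", "data": {
  "increments": [0,0,0.4,0,255,0,0,0,0,255,0,0,0,0,100,0,0,0,0,0,0,0,0,0,0,0,0,0,0,0,0,0,0,0,0,0,0,0,0,0]
}}

```text
time: 10.4
ee_pos: [0.6383, -0.0565, 0.1255]
eef_rot: [[0.975, -0.224, 0.0], [-0.224, -0.975, -0.0], [0.0, 0.0, -1.0]]
contact_force: [0.3, -0.3, -0.2]
finger_gap: 0.086
gripper_force: 0.0
```

Request:
{"op": "send_rows", "data": {
  "increments": [0,0,0,0,0,0,0,-8,0,0,0,0,-16,0,0,0,0,-24,0,0,0,0,-24,0,0,0,0,-24,0,0,-15,0,-24,0,0,-30,0,-20,0,0]
}}

```text
time: 11.07
ee_pos: [0.5965, -0.0469, 0.2676]
eef_rot: [[0.974, -0.225, 0.005], [-0.225, -0.974, -0.001], [0.005, -0.0, -1.0]]
contact_force: [-0.7, 0.0, 0.4]
finger_gap: 0.091
gripper_force: 0.0
```

Request:
{"op": "send_rows", "data": {
  "increments": [-35,0,-10,0,0,-35,0,0,0,0,-35,0,0,0,0,-15,0,0,0,0,0,0,0,0,0,0,0,0,0,0,0,0,0,0,0]
}}

```text
time: 11.65
ee_pos: [0.4786, -0.0196, 0.2761]
eef_rot: [[0.975, -0.224, 0.002], [-0.224, -0.975, -0.0], [0.002, -0.0, -1.0]]
contact_force: [-0.5, -0.2, -0.9]
finger_gap: 0.0913
gripper_force: 0.0
```

```bash
python3 - <<'E'
from h import *
np.set_printoptions(precision=4,suppress=True)
s=monitor.get_state();print(s["time"],s["ee_pos"],s["finger_gap"],s["contact_force"])
c=vision.camera("wrist");d=vision.camera("scene")
for t in("red_mid","flap","blue_mid"):
    for b in vision.boxes_of(d,t)[:1]:print(t,b["conf"],np.array(b["extent"])*[640,400,640,400])
x=lambda g,k:cv2.resize(g,None,fx=k,fy=k,interpolation=cv2.INTER_CUBIC)
cv2.imwrite("pics/m4.png",np.vstack([c["color"][:280],x(d["color"][130:290,200:413],3)[:310,:640] if 0 else cv2.resize(d["color"][130:290,190:400],(640,310))])[:,:,::-1])
E
```

```text
11.65 [ 0.4786 -0.0196  0.2761] 0.09125457397634604 [-0.4952 -0.2315 -0.8992]
red_mid 0.63 [337.344 283.16   35.52   79.32 ]
blue_mid 0.86 [263.68  189.16   31.424  49.92 ]
```

View pics/m4.png

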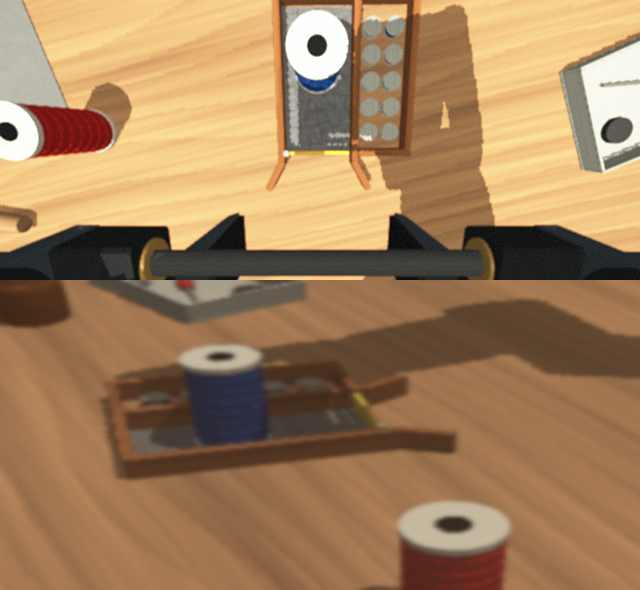

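The blue spool stands upright inside the bay (wrist view, cap at (317,45)) and the flap is level and shut at row 153. Red hasn't moved (337,283), and the gripper is clear.

```bash
python3 -c "
from plant import ticket
print(ticket.job_done())"
```

```text
the job is handed in; nothing more can be done
None
```

The blue spool stands upright inside the rack with the flap shut behind it, the red spool is where it was, and I handed the job in at about 11.7 s.

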